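# Heft the tins and pack the heavy one at the bottom

### The arm

A 6-joint arm with a two-finger parallel gripper is mounted at the origin on the work surface. World frame = base frame: x ahead of the robot, y to its left, z up, the work surface at z = 0. Lengths are in m, angles in rad, forces in N, time in s.
With the tool pointing down it reaches from about 0.4 to 0.925 m from the base axis. Payload 12.5 kg.
Tool frame: the origin (TCP) lies at the very end of the fingers, on their centre line; the grasp point (between the pads) lies 19 mm behind it; x points along the fingers, y is the direction in which the jaws open and shut, and the axes are right-handed (so a half turn about x gives the same grasp; the last joint's range is limited). The gripper opens to 95 mm and grips with 3 to 60 N. Pads are 20 mm wide; open, the fingers measure 119 mm over their backs; the gripper's body (75 mm by 180 mm) begins 59 mm behind the grasp point.
Start: joints at [-1.32, 0.491, 1.559, -0, 1.092, -0.106], TCP at [0.218, -0.586, 0.215] pointing down, gripper open.
Joint ranges: [-3.1, 3.1], [-0.84, 2.19], [0.05, 2.79], [-1.13, 4.28], [0.06, 2.93], [-2.69, 2.69]. Speed limits (rad/s): [2.22, 2.22, 2.79, 3.14, 3.14, 3.14].

### API

Orientations are given as a rotation vector (axis times angle).
In Python, from station import ctrl gives the robot as it stands.
- The arm moves only by the shell command python3 -m handwheel 'ROWS' [FORCE]. ROWS is a JSON object of lists of equal length, an entry for each row: "jaw": the opening, from 0 (shut) to 1 (fully open); "offset": the shift along the world's x, y, z in m, a list of three; "yaw": the turn about the world's z in rad. In form: {"jaw": [jaw, ...], "offset": [[dx, dy, dz], ...], "yaw": [yaw, ...]}. A call has 1 to 8 rows; each row is the pose to reach, as a shift and turn from the pose measured when the call began; what a row does not reach only later rows make up. A row lasts 1/12 s, in which the tool goes at most 41.7 mm and 7.16 degrees, less where a joint would pass 70% of its speed; a pose out of reach is approached as far as the arm can. A call with a gripper value outside its range is refused whole. The fingers move at their own pace and stop on an object; FORCE is the grip in N (left out, the last holds). Time passes only in rows, so rows that repeat a pose let the fingers close. It gives the time, the measured TCP pose, the force and the opening at its end, in the units of the state.
- ctrl.state(): the state, without advancing time (a new reading comes with each control period).
- ctrl.read_camera(name): name is "side" or "top"; returns the picture (400x640x3 uint8, red, green, blue); there is no depth.
- ctrl.camera_params(name): a dict with "fx", "fy", "cx", "cy" (pixels), "view" (4x4, takes a point from world to camera coordinates). Camera axes: x right, y up, looking along -z (the intrinsics and any distortion apply to the point x, -y, -z); pixel columns grow to the right and rows downward; lengths in m; the calibration is good to about 2 mm. A picture is of the moment at which its call begins. camera_params takes no time and is no camera call.
- ctrl.hand_in(): hands the job in, once; it reports no verdict.
The state is a dict: "clock": time; "qpos": joint angles; "qvel": joint speeds; "effort": joint torques, N m; "position": TCP position; "orientation": TCP orientation; "ft_force": force on the tool from outside, world axes, zero at the start; "torque": the same for the moment, N m; "finger_gap": finger opening in m.
Only numpy, scipy, OpenCV 4.12 (cv2) and the standard library are available. Lean on these libraries where they do the work, as an engineer would, in place of code of your own. Each camera call takes 0.05 s, during which the arm holds its last target.

### The job

Three identical orange-lidded tins stand on the injector bench: one is full of steel nozzles, the other two hold only light plastic caps, and only lifting them tells which is which. Pack the heavy tin first, standing on the floor of the small blue tote, then stand either one of the light tins squarely on top of it and leave the third upright on the bench outside the tote. Keep the tins upright all the time and set them down rather than dropping them.

Things in the scene. Friction and masses are not known exactly. Their poses are not given: they have to be found in the camera images.
- tin_a: closed round aluminium tin, white paper band, flat orange lid, 58 mm across, 70 mm tall, upright on the bench; all three look alike. Origin: centre of its underside; z up to the lid. Rigid; grip its side with 20 to 40 N. Total mass 0.55 to 0.75 kg if the heavy one, 0.16 to 0.20 kg if a light one; which is heavy changes every time. Its contents shift by less than 4 mm.
- tin_b: closed round aluminium tin, white paper band, flat orange lid, 58 mm across, 70 mm tall, upright on the bench; all three look alike. Origin: centre of its underside; z up to the lid. Rigid; grip its side with 20 to 40 N. Total mass 0.55 to 0.75 kg if the heavy one, 0.16 to 0.20 kg if a light one; which is heavy changes every time. Its contents shift by less than 4 mm.
- tin_c: closed round aluminium tin, white paper band, flat orange lid, 58 mm across, 70 mm tall, upright on the bench; all three look alike. Origin: centre of its underside; z up to the lid. Rigid; grip its side with 20 to 40 N. Total mass 0.55 to 0.75 kg if the heavy one, 0.16 to 0.20 kg if a light one; which is heavy changes every time. Its contents shift by less than 4 mm.
- tote: low square open-topped blue steel tote, fixed to the bench, 124 mm by 124 mm outside and 30 mm high, walls 6 mm thick (112 mm square inside), floor 6 mm thick, so a tin in it stands 6 mm above the bench. Origin: centre of its underside; x and y along its sides, z up.

How it is judged:
On the way:
1. the heavy tin stands on the tote's floor, let go, with no other tin on or against it (contact force between tin_a and tin_b below 0.1 N and contact force between each of tin_a, tin_b and tin_c below 0.1 N and ((z of tin_a in the frame of tote between 0 and 0.014 m and horizontal distance between tin_a and tote below 0.052 m and contact force between tin_a and tote above 4.7 N and angle between tin_a's own z axis and vertical below 0.18 rad and linear speed of tin_a below 0.03 m/s and contact force between each of the fingers, the arm and tin_a below 0.2 N) or (z of tin_b in the frame of tote between 0 and 0.014 m and horizontal distance between tin_b and tote below 0.052 m and contact force between tin_b and tote above 4.7 N and angle between tin_b's own z axis and vertical below 0.18 rad and linear speed of tin_b below 0.03 m/s and contact force between each of the fingers, the arm and tin_b below 0.2 N) or (z of tin_c in the frame of tote between 0 and 0.014 m and horizontal distance between tin_c and tote below 0.052 m and contact force between tin_c and tote above 4.7 N and angle between tin_c's own z axis and vertical below 0.18 rad and linear speed of tin_c below 0.03 m/s and contact force between each of the fingers, the arm and tin_c below 0.2 N))), for 0.2 s.
At the end, for the whole second after the job is handed in: The heavy tin stands on the tote's floor (over 4.7 N on the tote), a light one (under 3.3 N) on its lid, axes within 15 mm; the third stands on the bench, over 85 mm from the tote's centre. All upright within 10 degrees, at rest and let go (angle between each of tin_a, tin_b, tin_c's own z axis and vertical below 0.18 rad and linear speed of each of tin_a, tin_b, tin_c below 0.03 m/s and contact force between tin_a and tin_b below 3.3 N and contact force between each of tin_a, tin_b and tin_c below 3.3 N and ((z of tin_a in the frame of tote between 0 and 0.014 m and horizontal distance between tin_a and tote below 0.052 m and contact force between tin_a and tote above 4.7 N) or (z of tin_b in the frame of tote between 0 and 0.014 m and horizontal distance between tin_b and tote below 0.052 m and contact force between tin_b and tote above 4.7 N) or (z of tin_c in the frame of tote between 0 and 0.014 m and horizontal distance between tin_c and tote below 0.052 m and contact force between tin_c and tote above 4.7 N)) and ((z of tin_a in the frame of tote between 0.07 and 0.082 m and horizontal distance between tin_a and tote below 0.067 m) or (z of tin_b in the frame of tote between 0.07 and 0.082 m and horizontal distance between tin_b and tote below 0.067 m) or (z of tin_c in the frame of tote between 0.07 and 0.082 m and horizontal distance between tin_c and tote below 0.067 m)) and (horizontal distance between tin_a and tin_b below 0.015 m or horizontal distance between any of tin_a, tin_b and tin_c below 0.015 m) and ((height (world z) of tin_a below 0.012 m and horizontal distance between tin_a and tote above 0.085 m) or (height (world z) of tin_b below 0.012 m and horizontal distance between tin_b and tote above 0.085 m) or (height (world z) of tin_c below 0.012 m and horizontal distance between tin_c and tote above 0.085 m))); the robot touches nothing.
It fails at once if a tin is tipped by more than 35 degrees (angle between any of tin_a, tin_b, tin_c's own z axis and vertical above 0.61 rad).
It fails at once if a tin is dropped or thrown (moves faster than 0.7 m/s, a fall of about 25 mm, with no finger touching it) ((linear speed of tin_a above 0.7 m/s and contact force between the fingers and tin_a below 0.1 N) or (linear speed of tin_b above 0.7 m/s and contact force between the fingers and tin_b below 0.1 N) or (linear speed of tin_c above 0.7 m/s and contact force between the fingers and tin_c below 0.1 N)).
It also fails if it takes over 72 s, if anything falls off the work surface, if the arm or the gripper's body presses on something with over 40 N, if the wrist force passes 120 N, or if a joint passes its speed limit or range.

## Working session

There is one attempt and no reset: what is moved stays moved. The work goes in short steps, Python scripts to look and compute and a shell command to move; the robot and the scene stay as the last step left them, time stands still between calls to the robot, and variables do not carry over. Pictures are saved under pics/ and viewed, and the job is handed in when it is done.

```bash
ls; mkdir -p pics
python3 - <<'E'
from station import ctrl
import cv2
s=ctrl.state(); print(s)
for n in("side","top"):
    cv2.imwrite(f"pics/{n}0.png",ctrl.read_camera(n)[:,:,::-1]); print(ctrl.camera_params(n))
E
```

```text
pics
{'clock': 0.0, 'qpos': array([-1.31958979e+00,  4.91547068e-01,  1.55945466e+00, -2.43623643e-05,
        1.09168258e+00, -1.05578334e-01]), 'qvel': array([-0.00204251, -0.00024092,  0.00141073,  0.00054542,  0.00176169,
       -0.00046958]), 'effort': array([-3.79644247e-03, -6.12650228e+01, -2.58182573e+01,  6.90938439e-02,
        4.82719636e-02, -8.85131567e-05]), 'position': array([ 0.21825738, -0.58539331,  0.21406771]), 'orientation': array([ 2.02744853,  0.36671812, -2.02765657]), 'ft_force': array([-0.14205122,  0.00947308,  0.17354508]), 'torque': array([ 0.00521498, -0.05360222, -0.04464437]), 'finger_gap': 0.0946790485748713}
{'fx': 391.68373996102036, 'fy': 391.68373996102036, 'cx': 315.87019060729006, 'cy': 209.80299863985434, 'view': array([[-0.81097816, -0.5850146 ,  0.00850605,  0.42817554],
       [ 0.38006149, -0.51569673,  0.76786076, -0.21818998],
       [-0.44482321,  0.62595112,  0.6405603 , -0.68884131],
       [ 0.        ,  0.        ,  0.        ,  1.        ]])}
{'fx': 516.3345353223002, 'fy': 516.3345353223002, 'cx': 316.7941531613571, 'cy': 199.18302295527087, 'view': array([[-0.00457379, -0.99998391, -0.00335508, -0.01232153],
       [ 0.98733471, -0.00504796,  0.15857076, -0.54278785],
       [-0.15858515, -0.00258732,  0.98734192, -1.12023205],
       [ 0.        ,  0.        ,  0.        ,  1.        ]])}
```

View pics/side0.png

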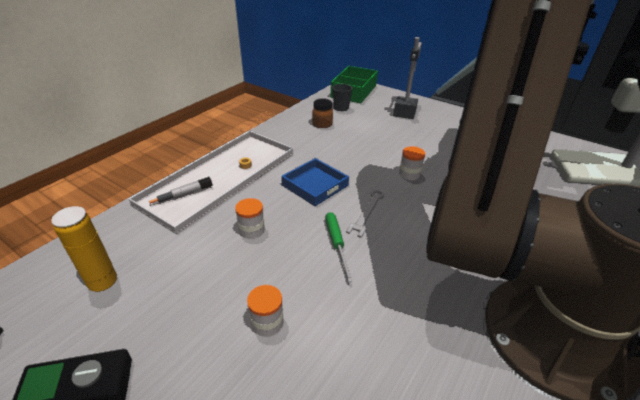

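View pics/top0.png

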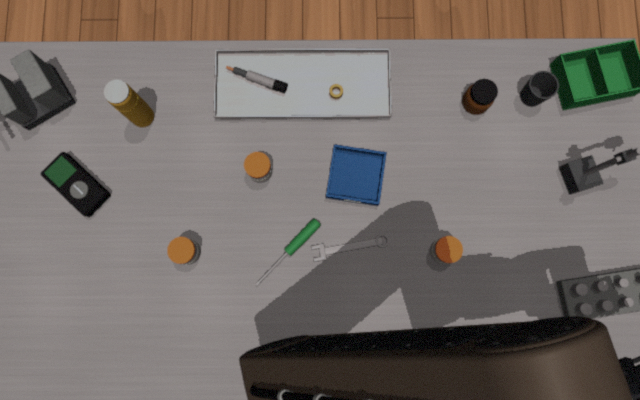

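The side view shows three orange lids at about (250,208), (265,300) and (413,154), with the tote at (315,181). The top view shows the lids at about (257,166), (182,250) and (449,249), with the tote at (356,175). Next I'll locate them metrically.

```bash
cat > h.py <<'E'
import numpy as np, cv2
from station import ctrl
def ray(n,u,v):
    p=ctrl.camera_params(n); V=p["view"]; R=V[:3,:3]; t=V[:3,3]
    d=np.array([(u-p["cx"])/p["fx"],-(v-p["cy"])/p["fy"],-1.])
    return -R.T@t, R.T@d
def onplane(n,u,v,z):
    c,d=ray(n,u,v); return c+d*(z-c[2])/d[2]
def proj(n,P):
    p=ctrl.camera_params(n); q=p["view"][:3,:3]@P+p["view"][:3,3]
    return p["cx"]+p["fx"]*q[0]/-q[2], p["cy"]-p["fy"]*q[1]/-q[2]
def blobs(img,kind,amin=60):
    h=cv2.cvtColor(img,cv2.COLOR_RGB2HSV)
    lo,hi={"orange":((5,170,90),(14,255,255)),"blue":((104,140,40),(120,255,255))}[kind]
    m=cv2.inRange(h,lo,hi); m=cv2.morphologyEx(m,cv2.MORPH_CLOSE,np.ones((3,3)))
    cs,_=cv2.findContours(m,cv2.RETR_EXTERNAL,cv2.CHAIN_APPROX_NONE)
    return [c for c in cs if cv2.contourArea(c)>amin]
def topfit(n,c,z):
    P=np.array([onplane(n,*q,z)[:2] for q in c[:,0,:].astype(float)]).astype(np.float32)
    return P
E
python3 - <<'E'
from h import *
for n in("top","side"):
    im=cv2.imread(f"pics/{n}0.png")[:,:,::-1].copy()
    for c in blobs(im,"orange"):
        P=topfit(n,c,.07); (x,y),r=cv2.minEnclosingCircle(P)
        print(n,"lid px",c[:,0].mean(0).round(1),"xy",round(x,4),round(y,4),"r",round(r,4),"R",round(np.hypot(x,y),3))
    for c in blobs(im,"blue",400):
        P=topfit(n,c,.03); b=cv2.minAreaRect(P)
        if max(b[1])<.3: print(n,"blue px",c[:,0].mean(0).round(1),b)
E
```

```text
top lid px [444.  250.2] xy 0.4268 -0.2953 r 0.0274 R 0.519
top blue px [356.1 174.6] ((0.6021324396133423, -0.10486357659101486), (0.11999601125717163, 0.12370411306619644), 80.93423461914062)
side lid px [264.4 300. ] xy 0.4276 0.2869 r 0.0308 R 0.515
side lid px [248.7 207.7] xy 0.6162 0.126 r 0.0317 R 0.629
side lid px [413.6 153. ] xy 0.4273 -0.2903 r 0.0326 R 0.517
side blue px [316.8 180.7] ((0.5951008796691895, -0.08875022083520889), (0.13909049332141876, 0.14195996522903442), 80.7209701538086)
```

```bash
sed -i 's/(5,170,90),(14,255,255)/(5,150,60),(19,255,255)/' h.py
python3 - <<'E'
from h import *
for n in("top","side"):
    im=cv2.imread(f"pics/{n}0.png")[:,:,::-1].copy()
    for c in blobs(im,"orange"):
        P=topfit(n,c,.07); (x,y),r=cv2.minEnclosingCircle(P); e=cv2.fitEllipse(P)
        print(n,"lid px",c[:,0].mean(0).round(1),"xy",round(x,4),round(y,4),"r",round(r,4),"ell",np.round(e[0],4),np.round(e[1],4))
im=cv2.imread("pics/top0.png")[:,:,::-1].copy()
c=max(blobs(im,"blue",400),key=lambda c:-abs(c[:,0].mean(0)-[356,175]).sum())
a=cv2.approxPolyDP(cv2.convexHull(c),6,True)[:,0]
for z in(.03,):print(a,[onplane("top",*q,z)[:2].round(4) for q in a.astype(float)])
E
python3 - <<'E'
import cv2
im=cv2.imread("pics/top0.png")[120:290,150:480]
cv2.imwrite("pics/t0z.png",cv2.resize(im,None,fx=2.4,fy=2.4,interpolation=cv2.INTER_CUBIC))
E
```

```text
top lid px [181.2 249.8] xy 0.4286 0.2798 r 0.029 ell [0.4289 0.2799] [0.0541 0.0567]
top lid px [448.3 249.2] xy 0.4274 -0.2991 r 0.029 ell [ 0.4275 -0.2993] [0.0552 0.0557]
top lid px [257.  164.5] xy 0.6173 0.1179 r 0.029 ell [0.6172 0.1177] [0.054  0.0565]
top lid px [135.2 108.1] xy 0.7488 0.3935 r 0.0464 ell [0.7466 0.3955] [0.0539 0.0904]
top lid px [475.1 101.3] xy 0.77 -0.3818 r 0.03 ell [ 0.778  -0.3877] [0.0568 0.0645]
side lid px [264.3 299.9] xy 0.4281 0.2871 r 0.0311 ell [0.4278 0.2869] [0.056  0.0611]
side lid px [100.4 271.4] xy 0.7149 0.4057 r 0.0578 ell [0.7122 0.4126] [0.0457 0.1022]
side lid px [ 92.9 235.9] xy 0.8009 0.3631 r 0.0325 ell [0.7998 0.3706] [0.0176 0.0634]
side lid px [248.7 207.8] xy 0.6158 0.1248 r 0.0323 ell [0.6158 0.1254] [0.0556 0.0625]
side lid px [244.8 162.8] xy 0.743 0.0002 r 0.0211 ell [0.7448 0.0024] [0.0241 0.0416]
side lid px [413.3 153.1] xy 0.4262 -0.2911 r 0.0332 ell [ 0.4266 -0.2906] [0.055  0.0628]
side lid px [323.4 116.8] xy 0.7316 -0.3175 r 0.0526 ell [ 0.7336 -0.3212] [0.0529 0.1032]Traceback (most recent call last):
  File "<stdin>", line 5, in <module>
  File "h.py", line 19, in topfit
    P=np.array([onplane(n,*q,z)[:2] for q in c[:,0,:].astype(float)]).astype(np.float32)
                ~~~~~~~^^^^^^^^
  File "h.py", line 8, in onplane
    c,d=ray(n,u,v); return c+d*(z-c[2])/d[2]
        ~~~^^^^^^^
  File "h.py", line 4, in ray
    p=ctrl.camera_params(n); V=p["view"]; R=V[:3,:3]; t=V[:3,3]
ValueError: time passes only in moves, steps and waits
```

View pics/t0z.png

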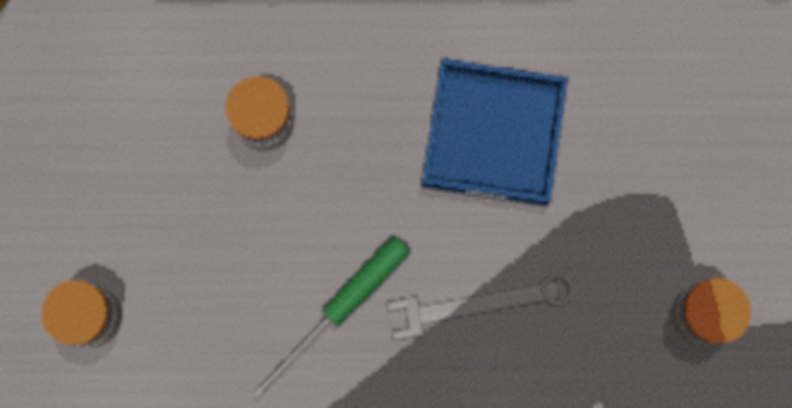

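```bash
sed -i 's/^def ray/import functools\n@functools.lru_cache\ndef par(n): return ctrl.camera_params(n)\ndef ray/; s/p=ctrl.camera_params(n);/p=par(n);/' h.py
python3 - <<'E'
from h import *
for n in("top","side"):
    im=cv2.imread(f"pics/{n}0.png")[:,:,::-1].copy()
    t={"top":[356,175],"side":[316,181]}[n]
    c=min(blobs(im,"blue",400),key=lambda c:abs(c[:,0].mean(0)-t).sum())
    a=cv2.approxPolyDP(cv2.convexHull(c),5,True)[:,0]
    for z in(.03,0):print(n,z,a.tolist(),[onplane(n,*q,z)[:2].round(4).tolist() for q in a.astype(float)])
E
```

```text
top 0.03 [[385, 153], [377, 204], [327, 196], [336, 145]] [[0.6522, -0.1731], [0.5331, -0.1518], [0.5521, -0.0382], [0.6718, -0.06]]
top 0 [[385, 153], [377, 204], [327, 196], [336, 145]] [[0.6598, -0.1771], [0.5376, -0.1553], [0.5571, -0.0388], [0.6799, -0.0611]]
side 0.03 [[314, 159], [347, 176], [346, 185], [315, 204], [283, 177]] [[0.6532, -0.1644], [0.538, -0.1497], [0.5192, -0.1153], [0.5372, -0.0088], [0.6667, -0.0489]]
side 0 [[314, 159], [347, 176], [346, 185], [315, 204], [283, 177]] [[0.6808, -0.2027], [0.5596, -0.1872], [0.5398, -0.151], [0.5587, -0.039], [0.6951, -0.0812]]
```

Run:
```python
from h import *
from scipy.spatial.transform import Rotation as R
s=ctrl.state();M=R.from_rotvec(s["orientation"]).as_matrix();print(M.round(3),s["ft_force"])
print("jaw dir deg",np.degrees(np.arctan2(M[1,1],M[0,1])))
```

```text
[[-0.     0.349 -0.937]
 [ 0.001 -0.937 -0.349]
 [-1.    -0.001 -0.   ]] [-0.60088056 -0.99605762 -0.36880244]
jaw dir deg -69.55731698186122
```

```bash
python3 -m handwheel '{"jaw":[1,1,1,1,1,1,1,1],"offset":[[0.025,0.035,0],[0.05,0.07,0],[0.075,0.105,0],[0.1,0.138,0],[0.125,0.172,0],[0.15,0.206,0],[0.175,0.24,0],[0.196,0.27,-0.02]],"yaw":[-0.05,-0.1,-0.15,-0.2,-0.25,-0.3,-0.33,-0.357]}' 25
```

```text
clock: 0.77
position: [0.4135, -0.3179, 0.1984]
orientation: [2.225, -0.004, -2.217]
ft_force: [1.0, -0.6, -1.2]
finger_gap: 0.095
```

```bash
python3 -m handwheel '{"jaw":[1,1,1,1,1,1],"offset":[[0.014,0.021,-0.02],[0.014,0.021,-0.05],[0.014,0.021,-0.09],[0.014,0.021,-0.09],[0.014,0.021,-0.09],[0.014,0.021,-0.09]],"yaw":[0,0,0,0,0,0]}'
python3 - <<'E'
from h import *
s=ctrl.state();print(s["position"],s["ft_force"])
for n in("side","top"):cv2.imwrite(f"pics/{n}1.png",ctrl.read_camera(n)[:,:,::-1])
E
```

```text
clock: 1.27
position: [0.4279, -0.2975, 0.1097]
orientation: [2.226, -0.005, -2.217]
ft_force: [-0.3, 1.1, 0.3]
finger_gap: 0.095
[ 0.42788761 -0.29754413  0.1097208 ] [-0.27446347  1.05955852  0.31691168]
```

View pics/side1.png

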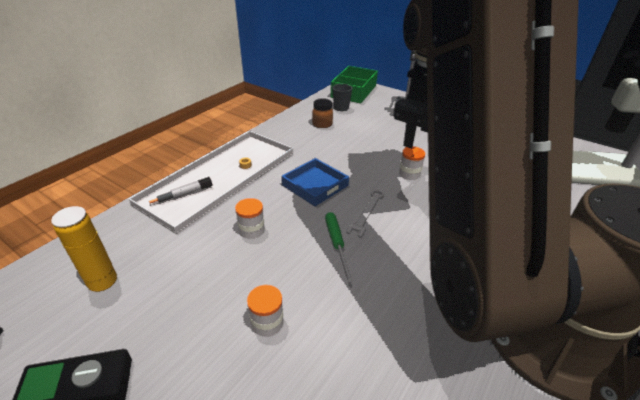

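View pics/top1.png

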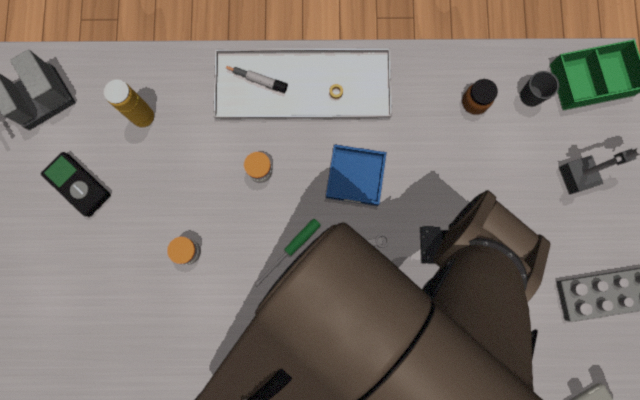

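The side view shows one finger at about (411,135), just to the left of the tin at (413,155), as intended. I'll descend and grip.

```bash
python3 -m handwheel '{"jaw":[1,1,1,1,1,1],"offset":[[0,0,-0.025],[0,0,-0.05],[0,0,-0.07],[0,0,-0.08],[0,0,-0.08],[0,0,-0.08]],"yaw":[0,0,0,0,0,0]}'
python3 -m handwheel '{"jaw":[0.5,0.5,0.5,0.5,0.5,0.5],"offset":[[0,0,0],[0,0,0],[0,0,0],[0,0,0],[0,0,0],[0,0,0]],"yaw":[0,0,0,0,0,0]}' 30
```

```text
clock: 1.87
position: [0.4284, -0.2983, 0.0313]
orientation: [2.227, -0.008, -2.213]
ft_force: [0.1, 0.0, 0.8]
finger_gap: 0.095
clock: 2.37
position: [0.4284, -0.2983, 0.0315]
orientation: [2.227, -0.008, -2.213]
ft_force: [-0.5, -2.6, 1.8]
finger_gap: 0.0604
```

```bash
python3 -m handwheel '{"jaw":[0.4,0.4,0.4,0.4],"offset":[[0,0,0],[0,0,0],[0,0,0],[0,0,0]],"yaw":[0,0,0,0]}' 30
python3 -m handwheel '{"jaw":[0.4,0.4,0.4,0.4,0.4,0.4],"offset":[[0,0,0.02],[0,0,0.045],[0,0,0.06],[0,0,0.06],[0,0,0.06],[0,0,0.06]],"yaw":[0,0,0,0,0,0]}'
for i in 1 2 3; do python3 -m handwheel '{"jaw":[0.4],"offset":[[0,0,0]],"yaw":[0]}'; done
```

```text
clock: 2.7
position: [0.4284, -0.2983, 0.0315]
orientation: [2.227, -0.008, -2.213]
ft_force: [0.1, 0.0, 0.6]
finger_gap: 0.0574
clock: 3.2
position: [0.428, -0.298, 0.0906]
orientation: [2.227, -0.007, -2.215]
ft_force: [-0.2, -0.5, -2.0]
finger_gap: 0.0571
clock: 3.28
position: [0.4277, -0.2977, 0.0895]
orientation: [2.226, -0.006, -2.216]
ft_force: [-0.2, -0.7, -2.4]
finger_gap: 0.0571
clock: 3.37
position: [0.4273, -0.2973, 0.0884]
orientation: [-2.224, 0.005, 2.218]
ft_force: [-0.2, -0.5, -1.6]
finger_gap: 0.0571
clock: 3.45
position: [0.427, -0.297, 0.0875]
orientation: [-2.222, 0.003, 2.219]
ft_force: [-1.3, -0.0, -1.9]
finger_gap: 0.0573
```

Fz is about -2 N, so this tin is light. I'll put it back down.

```bash
python3 -m handwheel '{"jaw":[0.4,0.4,0.4,0.4,0.4,0.4],"offset":[[0,0,-0.025],[0,0,-0.045],[0,0,-0.052],[0,0,-0.0555],[0,0,-0.0555],[0,0,-0.0555]],"yaw":[0,0,0,0,0,0]}'
```

```text
clock: 3.95
position: [0.4271, -0.2972, 0.0323]
orientation: [-2.222, 0.004, 2.218]
ft_force: [0.4, 0.2, -1.6]
finger_gap: 0.0573
```

```bash
python3 -m handwheel '{"jaw":[0.4,0.4,0.4],"offset":[[0,0,-0.001],[0,0,-0.0015],[0,0,-0.0015]],"yaw":[0,0,0]}'
```

```text
clock: 4.2
position: [0.4274, -0.2974, 0.0312]
orientation: [-2.223, 0.004, 2.218]
ft_force: [-0.4, -0.5, 1.9]
finger_gap: 0.0571
```

```bash
python3 -m handwheel '{"jaw":[0.7,0.9,1,1,1,1,1,1],"offset":[[0,0,0],[0,0,0],[0,0,0.0],[0,0,0.02],[0,0,0.06],[0,0,0.1],[0.01,0.03,0.11],[0.025,0.065,0.11]],"yaw":[0,0,0,0,0,0,0,0]}'
python3 -m handwheel '{"jaw":[1,1,1,1,1,1,1,1],"offset":[[0.015,0.036,0],[0.03,0.073,0],[0.045,0.109,0],[0.06,0.145,0],[0.076,0.18,0],[0.093,0.215,0],[0.11,0.25,0],[0.126,0.285,0]],"yaw":[0,0,0,0,0,0,0,0]}'
```

```text
clock: 4.87
position: [0.4531, -0.2338, 0.1444]
orientation: [-2.229, 0.012, 2.213]
ft_force: [0.9, -0.2, -0.6]
finger_gap: 0.0946
clock: 5.53
position: [0.5797, 0.0532, 0.1445]
orientation: [-2.229, 0.012, 2.212]
ft_force: [0.8, 0.1, 0.3]
finger_gap: 0.0952
```

```bash
python3 -m handwheel '{"jaw":[1,1,1,1,1,1,1,1],"offset":[[0.02,0.035,0],[0.037,0.066,0],[0.037,0.066,-0.01],[0.037,0.066,-0.04],[0.037,0.066,-0.075],[0.037,0.066,-0.1],[0.037,0.066,-0.114],[0.037,0.066,-0.114]],"yaw":[0,0,0,0,0,0,0,0]}'
python3 -m handwheel '{"jaw":[0.4,0.4,0.4,0.4,0.4,0.4,0.4,0.4],"offset":[[0,0,0],[0,0,0],[0,0,0],[0,0,0],[0,0,0],[0,0,0],[0,0,0],[0,0,0]],"yaw":[0,0,0,0,0,0,0,0]}' 30
python3 -m handwheel '{"jaw":[0.4,0.4,0.4,0.4,0.4,0.4],"offset":[[0,0,0.02],[0,0,0.045],[0,0,0.06],[0,0,0.06],[0,0,0.06],[0,0,0.06]],"yaw":[0,0,0,0,0,0]}'
for i in 1 2; do python3 -m handwheel '{"jaw":[0.4],"offset":[[0,0,0]],"yaw":[0]}'; done
```

```text
clock: 6.2
position: [0.6148, 0.1189, 0.0271]
orientation: [-2.223, 0.013, 2.219]
ft_force: [-0.4, 0.6, -1.4]
finger_gap: 0.095
clock: 6.87
position: [0.6152, 0.1192, 0.0278]
orientation: [-2.224, 0.012, 2.218]
ft_force: [-0.5, 3.1, 7.0]
finger_gap: 0.0569
clock: 7.37
position: [0.6143, 0.119, 0.0862]
orientation: [-2.222, 0.012, 2.22]
ft_force: [0.3, 0.4, -5.9]
finger_gap: 0.0572
clock: 7.45
position: [0.6136, 0.1189, 0.0848]
orientation: [-2.22, 0.013, 2.223]
ft_force: [-0.8, -0.6, -6.6]
finger_gap: 0.0571
clock: 7.53
position: [0.6129, 0.1188, 0.0833]
orientation: [-2.217, 0.013, 2.226]
ft_force: [0.1, -0.4, -6.4]
finger_gap: 0.0572
```

Fz is about -6.4 N, so this is the heavy tin. I'll carry it to the tote.

```bash
python3 -m handwheel '{"jaw":[0.4,0.4,0.4,0.4,0.4,0.4,0.4,0.4],"offset":[[0,-0.02,0.015],[-0.003,-0.055,0.02],[-0.006,-0.09,0.02],[-0.009,-0.125,0.02],[-0.012,-0.16,0.02],[-0.013,-0.19,0.02],[-0.013,-0.215,0.02],[-0.013,-0.224,0.02]],"yaw":[0,0,0,0,0,0,0,0]}'
python3 -m handwheel '{"jaw":[0.4,0.4,0.4],"offset":[[0,0,0],[0,0,0],[0,0,0]],"yaw":[0,0,0]}'
python3 - <<'E'
from h import *
s=ctrl.state();print(s["position"],s["ft_force"])
for n in("side","top"):cv2.imwrite(f"pics/{n}2.png",ctrl.read_camera(n)[:,:,::-1])
E
```

```text
clock: 8.2
position: [0.5995, -0.1086, 0.1024]
orientation: [-2.215, 0.016, 2.226]
ft_force: [0.0, -1.1, -6.6]
finger_gap: 0.0572
clock: 8.45
position: [0.5993, -0.1076, 0.1019]
orientation: [-2.213, 0.015, 2.227]
ft_force: [-0.2, 0.5, -6.4]
finger_gap: 0.0575
[ 0.59926843 -0.10760896  0.10189336] [-0.1654609   0.52273186 -6.3524608 ]
```

View pics/side2.png

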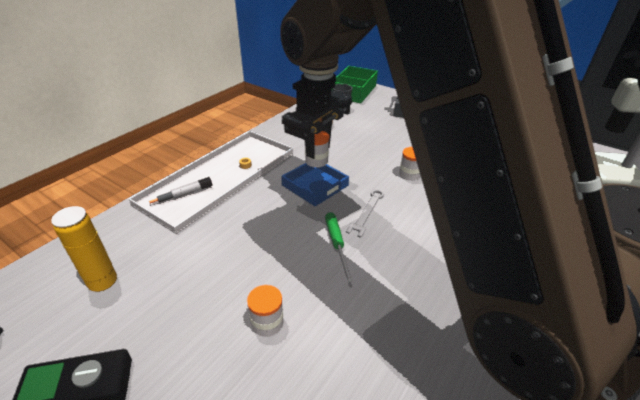

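View pics/top2.png

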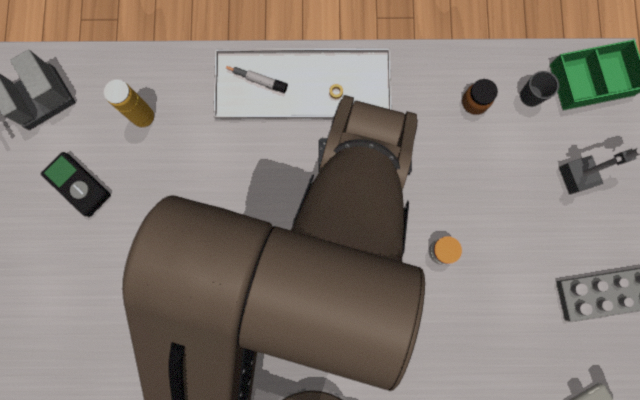

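The side view shows the tin at (318,150), held over the tote centre at (316,181). The arm hides it in the top view. I'll lower it now.

```bash
python3 -m handwheel '{"jaw":[0.4,0.4,0.4,0.4,0.4,0.4,0.4,0.4],"offset":[[0.001,0.001,-0.02],[0.001,0.002,-0.04],[0.001,0.002,-0.053],[0.001,0.002,-0.06],[0.001,0.002,-0.063],[0.001,0.002,-0.063],[0.001,0.002,-0.065],[0.001,0.002,-0.066]],"yaw":[0,0,0,0,0,0,0,0]}'
```

```text
clock: 9.22
position: [0.6009, -0.1052, 0.0369]
orientation: [-2.216, 0.015, 2.226]
ft_force: [-0.2, 0.2, -5.9]
finger_gap: 0.0573
```

```bash
python3 -m handwheel '{"jaw":[0.4,0.4,0.4,0.4],"offset":[[0,0,-0.002],[0,0,-0.002],[0,0,-0.003],[0,0,-0.003]],"yaw":[0,0,0,0]}'
```

```text
clock: 9.55
position: [0.6011, -0.1053, 0.0341]
orientation: [-2.217, 0.015, 2.225]
ft_force: [0.1, -1.1, -6.2]
finger_gap: 0.0568
```

```bash
python3 -m handwheel '{"jaw":[0.4,0.4,0.4],"offset":[[0,0,-0.001],[0,0,-0.002],[0,0,-0.002]],"yaw":[0,0,0]}'
```

```text
clock: 9.8
position: [0.6011, -0.1054, 0.0339]
orientation: [-2.218, 0.015, 2.224]
ft_force: [-7.1, 0.8, 13.5]
finger_gap: 0.0568
```

```bash
python3 -m handwheel '{"jaw":[0.4,0.65,0.75,0.8,0.8,0.8,0.8],"offset":[[0,0,0.001],[0,0,0.001],[0,0,0.001],[0,0,0.001],[0,0,0.001],[0,0,0.001],[0,0,0.001]],"yaw":[0,0,0,0,0,0,0]}'
python3 -m handwheel '{"jaw":[0.8,0.8,0.8,0.8,0.8],"offset":[[0,0,0],[0,0,0.03],[0,0,0.06],[0,0,0.09],[0,0,0.11]],"yaw":[0,0,0,0,0]}'
```

```text
clock: 10.38
position: [0.6012, -0.1054, 0.0348]
orientation: [-2.218, 0.015, 2.224]
ft_force: [0.4, -0.2, -0.7]
finger_gap: 0.0759
clock: 10.8
position: [0.6017, -0.1055, 0.1475]
orientation: [2.221, -0.016, -2.222]
ft_force: [0.6, -0.2, 0.5]
finger_gap: 0.0756
```

Now I'll go back to the light tin on the right. From there the tote is in view.

```bash
python3 -m handwheel '{"jaw":[0.9,1,1,1,1,1,1,1],"offset":[[-0.025,-0.028,0],[-0.05,-0.056,0],[-0.075,-0.084,0],[-0.1,-0.112,0],[-0.125,-0.14,0],[-0.15,-0.168,0],[-0.174,-0.192,-0.01],[-0.174,-0.192,-0.03]],"yaw":[0,0,0,0,0,0,0,0]}'
python3 -m handwheel '{"jaw":[1,1,1],"offset":[[0,0,-0.005],[0,0,-0.005],[0,0,-0.005]],"yaw":[0,0,0]}'
python3 - <<'E'
from h import *
s=ctrl.state();print(s["position"],s["ft_force"])
for n in("side","top"):
    im=ctrl.read_camera(n);cv2.imwrite(f"pics/{n}3.png",im[:,:,::-1])
    for z in (.07,.076):
      for c in blobs(im,"orange"):
        P=topfit(n,c,z); (x,y),r=cv2.minEnclosingCircle(P); e=cv2.fitEllipse(P)
        print(n,z,"lid px",c[:,0].mean(0).round(1),"r",round(r,4),"ell",np.round(e[0],4),np.round(e[1],4))
E
```

```text
clock: 11.47
position: [0.4253, -0.3014, 0.1189]
orientation: [-2.223, 0.023, 2.219]
ft_force: [1.0, -0.7, 0.3]
finger_gap: 0.0948
clock: 11.72
position: [0.4258, -0.3012, 0.1142]
orientation: [-2.223, 0.022, 2.219]
ft_force: [-0.6, 1.0, 0.6]
finger_gap: 0.0947
[ 0.4257647  -0.30122126  0.11422558] [-0.58131121  1.02973639  0.62316344]
side 0.07 lid px [264.3 299.9] r 0.0311 ell [0.4277 0.287 ] [0.056  0.0611]
side 0.07 lid px [108.  269.2] r 0.0349 ell [0.6985 0.4023] [0.0167 0.068 ]
side 0.07 lid px [244.9 162.9] r 0.0201 ell [0.7441 0.0029] [0.0231 0.0395]
side 0.07 lid px [315.  161.5] r 0.0328 ell [ 0.6077 -0.1063] [0.057  0.0629]
side 0.07 lid px [413.7 153.7] r 0.0332 ell [ 0.4249 -0.2878] [0.0549 0.0639]
side 0.07 lid px [323.5 116.3] r 0.0551 ell [ 0.733  -0.3221] [0.0514 0.1085]
side 0.07 lid px [133.3 164.1] r 0.4545 ell [0.9821 0.0692] [0.2736 1.0388]
side 0.076 lid px [264.3 299.9] r 0.0307 ell [0.4243 0.2902] [0.0554 0.0604]
side 0.076 lid px [108.  269.2] r 0.0345 ell [0.692  0.4042] [0.0165 0.0673]
side 0.076 lid px [244.9 162.9] r 0.0199 ell [0.7371 0.0093] [0.0229 0
[... 231 characters left out ...]
0509 0.1073]
side 0.076 lid px [133.3 164.1] r 0.4494 ell [0.9725 0.0748] [0.2706 1.0272]
top 0.07 lid px [181.2 249.8] r 0.0288 ell [0.4288 0.2798] [0.054  0.0562]
top 0.07 lid px [357.9 169.4] r 0.0288 ell [ 0.605  -0.1066] [0.0536 0.0564]
top 0.07 lid px [475.6 102.6] r 0.031 ell [ 0.7785 -0.3861] [0.0541 0.078 ]
top 0.07 lid px [134.3 107.5] r 0.0474 ell [0.7508 0.396 ] [0.049  0.0914]
top 0.076 lid px [181.2 249.8] r 0.0286 ell [0.4284 0.2782] [0.0537 0.0559]
top 0.076 lid px [357.9 169.4] r 0.0287 ell [ 0.6037 -0.1061] [0.0534 0.0561]
top 0.076 lid px [475.6 102.6] r 0.0308 ell [ 0.7763 -0.3841] [0.0538 0.0775]
top 0.076 lid px [134.3 107.5] r 0.0472 ell [0.7487 0.3938] [0.0488 0.0909]
```

View pics/top3.png

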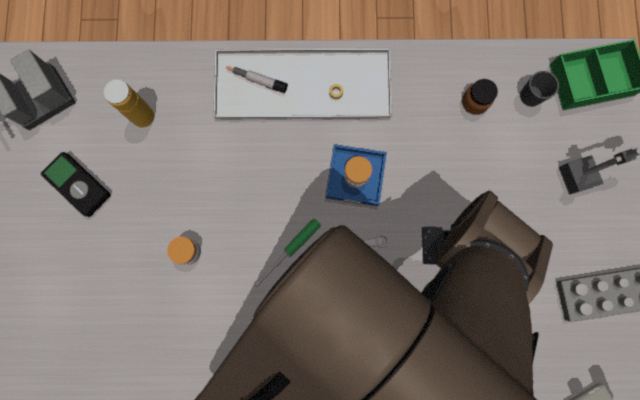

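View pics/side3.png

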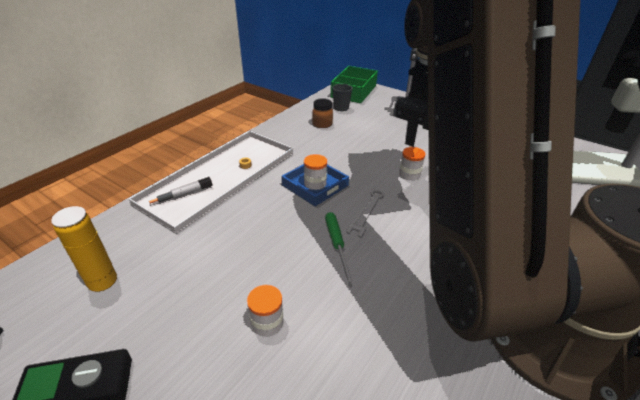

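The heavy tin stands centred in the tote, with its lid at (358,169) in the top view. Its estimated position is (0.604,-0.106), against (0.602,-0.106) for the tote. Next I'll grasp the light tin.

```bash
python3 -m handwheel '{"jaw":[1,1,1,1,1,1,1],"offset":[[0.002,0.003,-0.005],[0.002,0.003,-0.03],[0.002,0.003,-0.055],[0.002,0.003,-0.075],[0.002,0.003,-0.083],[0.002,0.003,-0.083],[0.002,0.003,-0.083]],"yaw":[0,0,0,0,0,0,0]}'
python3 -m handwheel '{"jaw":[0.4,0.4,0.4,0.4,0.4,0.4,0.4,0.4],"offset":[[0,0,0],[0,0,0],[0,0,0],[0,0,0],[0,0,0],[0,0,0],[0,0,0],[0,0,0]],"yaw":[0,0,0,0,0,0,0,0]}' 30
```

```text
clock: 12.4
position: [0.4286, -0.2978, 0.032]
orientation: [2.223, -0.022, -2.217]
ft_force: [0.4, -0.3, -0.7]
finger_gap: 0.0953
clock: 13.07
position: [0.4286, -0.2978, 0.0322]
orientation: [2.223, -0.022, -2.217]
ft_force: [-0.5, 1.2, 4.9]
finger_gap: 0.0572
```

```bash
python3 -m handwheel '{"jaw":[0.4,0.4,0.4,0.4,0.4,0.4,0.4],"offset":[[0,0,0.02],[0,0,0.05],[0,0,0.085],[0,0,0.12],[0,0,0.14],[0,0,0.14],[0,0,0.14]],"yaw":[0,0,0,0,0,0,0]}'
python3 -m handwheel '{"jaw":[0.4,0.4,0.4,0.4,0.4,0.4,0.4,0.4],"offset":[[0.02,0.022,0],[0.045,0.05,0],[0.07,0.077,0],[0.095,0.104,0],[0.12,0.131,0],[0.145,0.158,0],[0.165,0.178,0],[0.174,0.19,0]],"yaw":[0,0,0,0,0,0,0,0]}'
```

```text
clock: 13.65
position: [0.4287, -0.2978, 0.1726]
orientation: [2.224, -0.023, -2.216]
ft_force: [-0.6, 1.1, -2.8]
finger_gap: 0.0572
clock: 14.32
position: [0.6038, -0.1053, 0.17]
orientation: [2.221, -0.019, -2.218]
ft_force: [-0.5, -0.2, -1.6]
finger_gap: 0.0571
```

Now I'll descend to about 5 mm above the lower lid and look.

```bash
python3 -m handwheel '{"jaw":[0.4,0.4,0.4,0.4,0.4,0.4],"offset":[[0.001,0,-0.02],[0.001,0,-0.04],[0.001,0,-0.052],[0.001,0,-0.056],[0.001,0,-0.057],[0.001,0,-0.057]],"yaw":[0,0,0,0,0,0]}'
python3 - <<'E'
from h import *
s=ctrl.state();print(s["position"],s["ft_force"])
im=ctrl.read_camera("side")[:,:,::-1]
cv2.imwrite("pics/s4.png",cv2.resize(im[90:220,250:390],None,fx=4,fy=4,interpolation=cv2.INTER_CUBIC))
E
```

```text
clock: 14.82
position: [0.6047, -0.1058, 0.113]
orientation: [2.221, -0.02, -2.219]
ft_force: [-0.8, 0.3, -2.5]
finger_gap: 0.0572
[ 0.60473831 -0.10579881  0.11300496] [-0.78583366  0.28680177 -2.54416255]
```

View pics/s4.png

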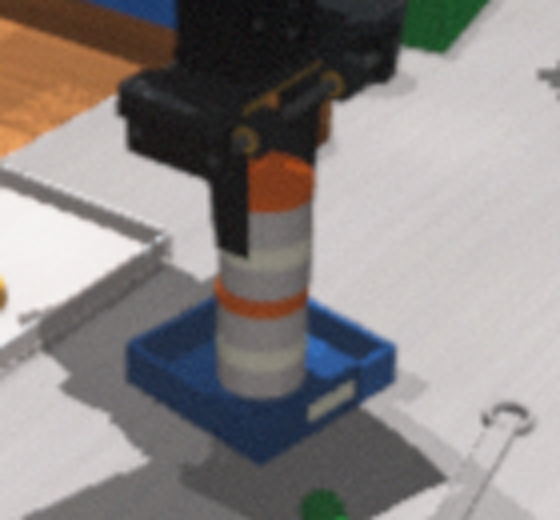

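The side crop shows the upper tin (band at x≈219–312) directly over the lower one (x≈217–308), aligned to about a pixel. I'll set it down.

```bash
python3 -m handwheel '{"jaw":[0.4,0.4,0.4,0.4],"offset":[[-0.001,0.0005,-0.002],[-0.001,0.0005,-0.004],[-0.001,0.0005,-0.005],[-0.001,0.0005,-0.005]],"yaw":[0,0,0,0]}'
```

```text
clock: 15.2
position: [0.6039, -0.1053, 0.1087]
orientation: [2.222, -0.021, -2.217]
ft_force: [-0.9, -0.7, -2.0]
finger_gap: 0.0571
```

```bash
python3 -m handwheel '{"jaw":[0.4,0.4,0.4],"offset":[[0,0,-0.001],[0,0,-0.0015],[0,0,-0.0015]],"yaw":[0,0,0]}'
```

```text
clock: 15.45
position: [0.6042, -0.1054, 0.1082]
orientation: [2.223, -0.021, -2.216]
ft_force: [-3.0, -0.1, 7.0]
finger_gap: 0.0571
```

Contact at the expected height. Release, then retreat straight up.

```bash
python3 -m handwheel '{"jaw":[0.4,0.55,0.65,0.75,0.9,1,1,1],"offset":[[0,0,0.0005],[0,0,0.0005],[0,0,0.0005],[0,0,0.0005],[0,0,0.0005],[0,0,0.0005],[0,0,0.0005],[0,0,0.0005]],"yaw":[0,0,0,0,0,0,0,0]}'
python3 -m handwheel '{"jaw":[1,1,1,1,1,1,1],"offset":[[0,0,0.01],[0,0,0.04],[0,0,0.075],[0,0,0.11],[-0.02,-0.02,0.11],[-0.045,-0.045,0.11],[-0.075,-0.075,0.11]],"yaw":[0,0,0,0,0,0,0]}'
python3 -m handwheel '{"jaw":[1,1,1,1,1,1,1],"offset":[[-0.02,-0.03,0],[-0.04,-0.06,0],[-0.06,-0.09,0],[-0.08,-0.12,0],[-0.1,-0.15,0],[-0.1,-0.15,0],[-0.1,-0.15,0]],"yaw":[0,0,0,0,0,0,0]}'
python3 - <<'E'
from h import *
s=ctrl.state();print(s["position"],s["ft_force"])
for n in("side","top"):
    im=ctrl.read_camera(n);cv2.imwrite(f"pics/{n}5.png",im[:,:,::-1])
    for z in (.07,.146):
      for c in blobs(im,"orange"):
        P=topfit(n,c,z); (x,y),r=cv2.minEnclosingCircle(P); e=cv2.fitEllipse(P)
        if .026<r<.035: print(n,z,"lid px",c[:,0].mean(0).round(1),"r",round(r,4),"ell",np.round(e[0],4),np.round(e[1],4))
E
```

```text
clock: 16.12
position: [0.6042, -0.1054, 0.1087]
orientation: [2.223, -0.021, -2.216]
ft_force: [0.1, -0.2, -0.6]
finger_gap: 0.0897
clock: 16.7
position: [0.5295, -0.1798, 0.22]
orientation: [2.224, -0.019, -2.213]
ft_force: [0.1, -0.8, -0.3]
finger_gap: 0.0948
clock: 17.28
position: [0.4286, -0.331, 0.2206]
orientation: [2.225, -0.023, -2.213]
ft_force: [-0.0, -0.2, -0.6]
finger_gap: 0.0951
[ 0.42861961 -0.33100043  0.22061956] [-0.04780057 -0.23450977 -0.61907157]
side 0.07 lid px [264.3 299.9] r 0.0311 ell [0.4278 0.2869] [0.0559 0.0611]
side 0.146 lid px [264.3 299.9] r 0.0267 ell [0.3846 0.327 ] [0.0479 0.0524]
side 0.146 lid px [316.2 137.1] r 0.0344 ell [ 0.599  -0.0976] [0.0552 0.0669]
top 0.07 lid px [181.2 249.8] r 0.0288 ell [0.4288 0.2799] [0.0539 0.0562]
top 0.07 lid px [360.3 162.9] r 0.0319 ell [ 0.6194 -0.1122] [0.0579 0.0611]
top 0.07 lid px [475.7 101.7] r 0.0303 ell [ 0.7807 -0.3884] [0.0571 0.0752]
top 0.146 lid px [181.2 249.8] r 0.0269 ell [0.424  0.2597] [0.0502 0.0524]
top 0.146 lid px [360.3 162.9] r 0.0298 ell [ 0.6017 -0.1058] [0.0539 0.0569]
top 0.146 lid px [475.7 101.7] r 0.0282 ell [ 0.752  -0.3633] [0.0532 0.0701]
```

View pics/top5.png

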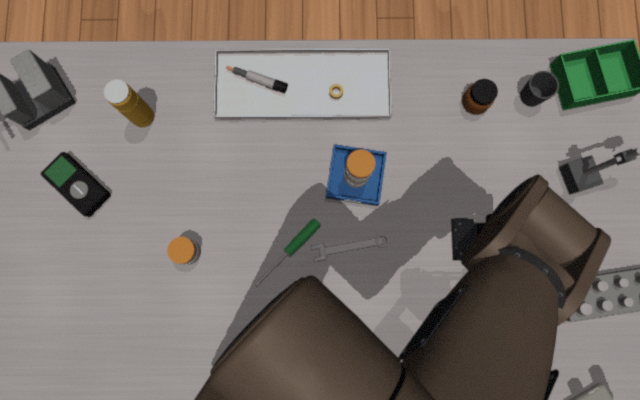

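View pics/side5.png

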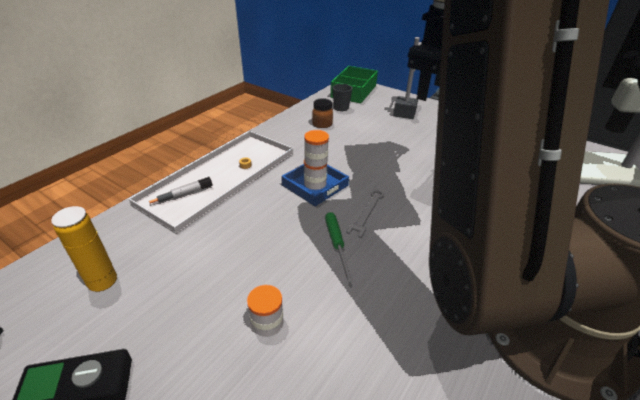

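The stack stands upright in both views, with the upper lid at (360,163) in the top view and (316,137) in the side view. The axes are about 2 mm apart, and the third tin is still in its place at (181,250) in the top view. Handing in.

```bash
python3 -c "
from station import ctrl
print(ctrl.hand_in())"
```

```text
the job is handed in; nothing more can be done
None
```

The heavy tin stands on the tote floor with a light tin squarely on its lid, and the third tin is upright on the bench. I handed the job in at about 17.4 s of the 72 s; no verdict was reported.

- **Finding the heavy tin:** I lifted two of the three. The right-hand one pulled about 2 N (light) and went back on the bench; the middle one pulled about 6.4 N (heavy). I never lifted the left one; it is light by exclusion.
- **Packing:** The heavy tin went into the tote alone and was released. I then set the right-hand tin on its lid, and both set-downs made contact at the expected height.
- **Last checks:**
  - The lid centres of the stacked tins are about 2 mm apart in the top view (limit 15 mm).
  - The stack is centred on the tote to within a few mm and looks upright in both views.
  - The third tin is about 0.42 m from the tote centre, well over the 85 mm needed.
  - The gripper was clear of everything, with near-zero wrist force.
- **Disagreement:** The side camera gave y positions about 7–8 mm higher than the top camera. Part of that comes from the lids' visible sides. The grasps agreed with the top camera to about 1 mm, so I used that one.

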